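# Index a finishing turntable to its next station

## Task

Turn the finishing table on to its next station so that the next edge of the board can be sanded: lift the black knob of the sprung index pin out of its hole, swing the table counter-clockwise (seen from above) to the steel stop plate, and let the pin drop fully home in the plate's brass-bushed hole, then let go. Feel for the hole and never force the pin sideways or ram it down; the board must ride along without shifting, and the things on the bench stay where they are.

Things in the scene. Friction and masses are not known exactly. Their poses are not given: they have to be found in the camera images.
- index_base: Round plywood baseboard, 364 mm across, 18 mm thick, fixed to the bench, with a flat aluminium index ring on it (radii 121 to 160 mm, top z = 32 mm). Five 10 mm holes are drilled in the ring on a circle of radius 140 mm, 60 degrees apart; the steel stop plate takes the place of the sixth. Origin: on the table's axis at bench level; z up.
- start_hole (a point): Mouth of the ring's hole (10 mm wide, 10 mm deep for the pin) in which the pin sits at the start: 140 mm from the axis, z = 32 mm, fixed to the base.
- plate_zone (a point): Fixed point on the base, 140 mm from the axis, z = 35 mm, 60 degrees counter-clockwise of the start hole. The steel stop plate (dark arc, 3 mm thick, 34 mm wide) lies about here: its one hole (10 mm, brass bush, mid-plate, on the 140 mm circle) was set by hand up to 10 degrees to either side and is not measured: see it or feel for it. Its flat top reaches 22 degrees past the hole each way, then ramps down.
- spindle: Steel spindle in the middle of the base and all that turns on it: plywood table (220 mm across, rubber mat on top at z = 59 mm), steel index arm (30 mm wide, top z = 52 mm) sticking out of the table's edge, index pin at the arm's end. Origin: on the axis at bench level; z up; it does not turn itself.
- turntable (a joint): Angle of the table and its index arm (rad), 0 in the start hole, growing counter-clockwise seen from above. It turns stiffly (about 2 N at the knob) and stays where it is left.
- index_pin (a joint): Lift of the index pin (m): 0 fully home in a hole, 0.010 riding on the ring, 0.013 riding on the stop plate, 0.018 at its upper stop. A spring pushes it down (7 N home, 12 N lifted), so a pin let go beside the hole rides on the plate (drag 2 N) and, pushed round over the hole, drops in by itself and then blocks. Pin 7.5 mm thick, flat tip: 1.25 mm play each side.
- knob (a point): Middle of the black cylindrical knob on top of the index pin: 24 mm across, 40 mm tall, upright, 140 mm from the axis, z = 88 mm with the pin home; it rises and turns round with the pin. Under it is only the 20 mm wide pin housing (top z = 64 mm) on the arm. Grip it from above, across any direction.
- table_top (a point): Centre of the table's rubber mat, on the axis at z = 59 mm; turns with the table; x points towards the index arm.
- board: Shaped wooden board, 179 x 155 x 21 mm, one edge sawn to an S-curve, lying loose on the rubber mat. Origin: centre of its underside.
- wax_tin: Yellow-green tin, 69 mm across, 59 mm tall, on the bench to the left; origin: centre of its underside. Bystander.
- sanding_block: Cork sanding block, 60 x 97 x 26 mm, on the bench to the right; origin: centre of its underside. Bystander.
- tape_measure: Black tape measure, 94 x 139 x 41 mm, on the bench at the near left; origin: centre of its underside. Bystander.

How it is judged:
By the outcome, as a careful person would: the job done as asked, in the order asked, and still so for the second after the job is handed in, with the robot touching nothing.
It also fails if it takes over 48 s, if anything falls off the work surface, if the arm or the gripper's body presses on something with over 40 N, if the wrist force passes 120 N, or if a joint passes its speed limit or range.

## Robot

A 6-joint arm with a two-finger parallel gripper is mounted at the origin on the work surface; the furniture and walls round the work are solid. World frame = base frame: x ahead of the robot, y to its left, z up, the work surface at z = 0. Lengths are in m, angles in rad, forces in N, time in s.
With the tool pointing down it reaches from about 0.275 to 0.975 m from the base axis. Payload 8.4 kg.
Tool frame: the origin (TCP) lies midway between the tips of the shut fingers; the grasp point (between the pads) lies 19 mm behind it (grip_depth is the distance from the TCP to the grasp point, in m); y points along the fingers, x is the direction in which the jaws open and shut, and the axes are right-handed (so a half turn about y gives the same grasp; the last joint's range is limited). The gripper opens to 92 mm and grips with 3 to 60 N. Pads are 20 mm wide; open, the fingers measure 128 mm over their backs; the gripper's body (75 mm by 189 mm) begins 69 mm behind the grasp point.
Start: joints at [-1.226, 0.353, 1.633, -0, 1.155, -0.002], TCP at [0.212, -0.588, 0.181] pointing down, gripper open.
Joint ranges: [-2.63, 2.63], [-0.92, 2.1], [0.06, 2.66], [-1.3, 4.44], [0, 2.69], [-3.02, 3.02]. Speed limits (rad/s): [2.22, 2.22, 2.79, 3.14, 3.14, 3.14].

## Interface

Orientations are given as a unit quaternion [x, y, z, w].
In Python, from cell import * gives the robot as it stands. The module is installed in compiled form; this text tells all that it offers.
- The arm moves only by the shell command python3 -m crank 'ROWS' [FORCE]. ROWS is JSON, a list of rows, each a list of 7 numbers: the shift along the tool's x, y, z in mm, then the turn, a rotation vector about the tool's x, y, z in rad, then the opening, from -1 (shut) to 1 (fully open), so that 0 is half open. A call has 1 to 20 rows; each row is the pose to reach, as a shift and turn from the pose measured when the call began, along the tool's axes at that moment; what a row does not reach only later rows make up. A row lasts 1/12 s, in which the tool goes at most 41.7 mm and 7.16 degrees, less where a joint would pass 70% of its speed; a pose out of reach is approached as far as the arm can. A call with a gripper value outside its range is refused whole. The fingers move at their own pace and stop on an object; FORCE is the grip in N (left out, the last holds). Time passes only in rows, so rows that repeat a pose let the fingers close. It gives the time, the measured TCP pose, the force and the opening at its end, in the units of the state.
- get_obs(): the state, without advancing time (a new reading comes with each control period).
- snapshot(name): name is "side" or "top"; returns the picture (400x640x3 uint8, blue, green, red); there is no depth.
- camera_model(name): a dict with "camera_matrix" (3x3 intrinsics, pixels), "rvec" (rotation vector, rad) and "tvec" (3), from world to camera coordinates, as OpenCV has them. Camera axes: x right, y down, z forward; pixel columns grow to the right and rows downward; lengths in m; the calibration is good to about 2 mm. A picture is of the moment at which its call begins. camera_model takes no time and is no camera call.
- job_done(): hands the job in, once; it reports no verdict.
The state is a dict: "clock": time; "qpos": joint angles; "qvel": joint speeds; "tau": joint torques, N m; "tool_pos": TCP position; "orientation": TCP orientation; "wrist_force": force on the tool from outside, world axes, zero at the start; "wrist_torque": the same for the moment, N m; "gripper_width": finger opening in m.
Only numpy, scipy, OpenCV 4.12 (cv2) and the standard library are available. Lean on these libraries where they do the work, as an engineer would, in place of code of your own. Each camera call takes 0.05 s, during which the arm holds its last target.

## Working session

There is one attempt and no reset: what is moved stays moved. The work goes in short steps, Python scripts to look and compute and a shell command to move; the robot and the scene stay as the last step left them, time stands still between calls to the robot, and variables do not carry over. Pictures are saved under pics/ and viewed, and the job is handed in when it is done.

```bash
mkdir -p pics
python3 - <<'E'
from cell import *
import cv2
o=get_obs();print(o['clock'],o['tool_pos'],o['orientation'],o['gripper_width'],o['wrist_force'])
for n in("side","top"):
    cv2.imwrite(f"pics/{n}0.png",snapshot(n)); m=camera_model(n); print(n,m)
E
```

```text
0.0 [ 0.21224392 -0.587282    0.17987694] [-0.57849898  0.40663773 -0.40581778  0.57904803] 0.09187870111465173 [-0.58438113 -0.69783132 -0.21833868]
side {'camera_matrix': array([[449.31391568,   0.        , 324.38041631],
       [  0.        , 449.31391568, 197.72241029],
       [  0.        ,   0.        ,   1.        ]]), 'rvec': array([ 0.27910554, -2.65329941,  1.50984699]), 'tvec': array([0.4622274 , 0.14174361, 1.20601203])}
top {'camera_matrix': array([[495.03474985,   0.        , 322.61139354],
       [  0.        , 495.03474985, 197.87212604],
       [  0.        ,   0.        ,   1.        ]]), 'rvec': array([ 2.18503   , -2.19753331,  0.05577489]), 'tvec': array([-0.00772839,  0.49230497,  1.53067862])}
```

View pics/side0.png

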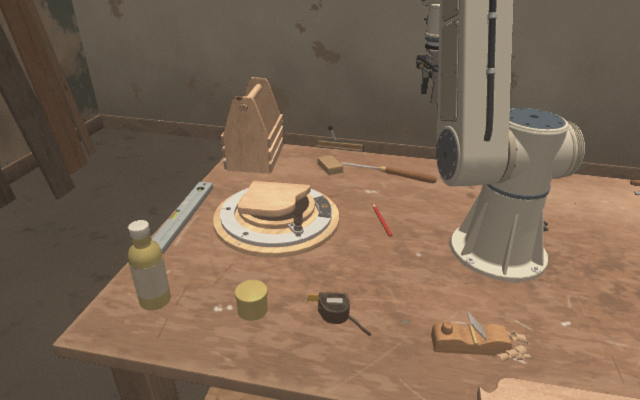

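View pics/top0.png

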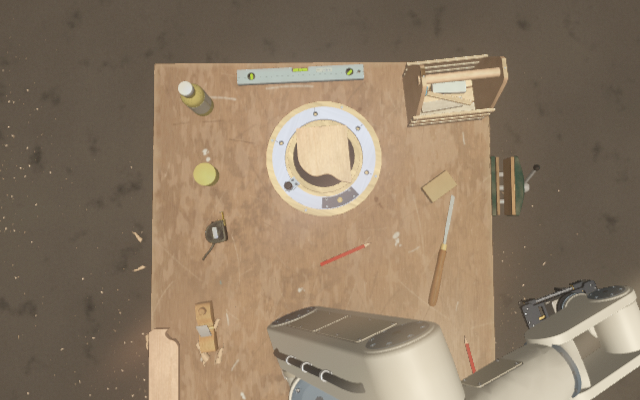

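Run:
```python
import cv2
t=cv2.imread('pics/top0.png')[95:220,260:390]; cv2.imwrite('pics/t_crop.png',cv2.resize(t,None,fx=4.6,fy=4.6,interpolation=cv2.INTER_CUBIC))
t=cv2.imread('pics/side0.png')[170:255,205:345]; cv2.imwrite('pics/s_crop.png',cv2.resize(t,None,fx=5.5,fy=5.5,interpolation=cv2.INTER_CUBIC))
```

```text
(no output)
```

View pics/t_crop.png

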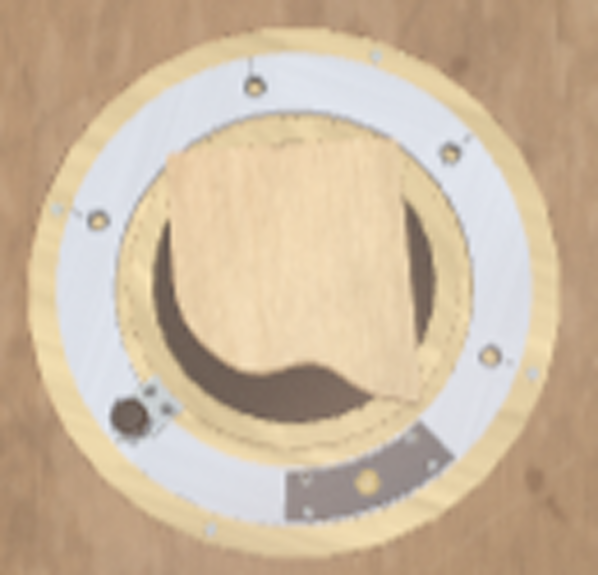

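View pics/s_crop.png

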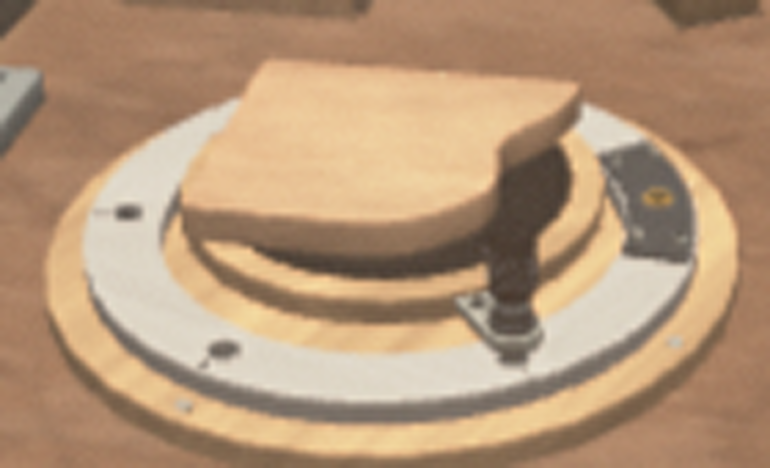

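```bash
cat > h.py <<'E'
from cell import *
import numpy as np, cv2
def ray(n,uv):
    m=camera_model(n);R=cv2.Rodrigues(m['rvec'])[0];t=np.ravel(m['tvec'])
    d=R.T@(np.linalg.inv(m['camera_matrix'])@np.array([uv[0],uv[1],1.]));return -R.T@t,d
def atz(n,uv,z):
    c,d=ray(n,uv);return c+d*(z-c[2])/d[2]
def tri(u1,u2):
    a,d=ray('top',u1);b,e=ray('side',u2)
    s=np.linalg.lstsq(np.c_[d,-e],b-a,rcond=None)[0];p,q=a+d*s[0],b+e*s[1];return (p+q)/2,np.linalg.norm(p-q)
def proj(n,p):
    m=camera_model(n);return cv2.projectPoints(np.array([p],float),m['rvec'],m['tvec'],m['camera_matrix'],None)[0].ravel()
T=lambda c:((c[0]+.5)/4.6-.5+260,(c[1]+.5)/4.6-.5+95)
S=lambda c:((c[0]+.5)/5.5-.5+205,(c[1]+.5)/5.5-.5+170)
E
python3 - <<'E'
from h import *
from scipy.optimize import least_squares
H=[(98,221),(255,88),(451,154),(490,356)]
P=np.array([atz('top',T(h),.032)[:2] for h in H]); k=np.array([-1,-2,-3,-4])
# holes ccw from start = a+60k ; (98,221) is clockwise
f=lambda p:np.ravel(np.c_[p[0]+.14*np.cos(p[2]+k*np.pi/3),p[1]+.14*np.sin(p[2]+k*np.pi/3)]-P)
c0=P.mean(0)
best=min((least_squares(f,[*c0,a]) for a in np.arange(0,6.3,.7)),key=lambda r:r.cost)
print(best.x,np.degrees(best.x[2]),best.fun.round(4)); c=best.x[:2]
print('bush tri',tri(T((368,482)),S((658,197))))
b=atz('top',T((368,482)),.035);b2=atz('side',S((658,197)),.035);print(b,b2)
for q in(b,b2):
  v=q[:2]-c;print(np.hypot(*v),np.degrees(np.arctan2(v[1],v[0])-best.x[2])%360)
print('holes tri',tri(T(H[0]),S((224,350))),tri(T(H[1]),S((128,212))))
for h in((224,350),(128,212)): print(atz('side',S(h),.032))
kn=atz('top',T((130,417)),.108);v=kn[:2]-c;print('knob',kn,np.hypot(*v),np.degrees(np.arctan2(v[1],v[0])))
a=best.x[2];kp=[c[0]+.14*np.cos(a),c[1]+.14*np.sin(a)];print('knob exp',kp)
for z in(.068,.108):
  u=proj('side',[*kp,z]);print('side crop',(u-[205,170])*5.5)
o=get_obs()
from scipy.spatial.transform import Rotation as R
print(R.from_quat(o['orientation']).as_matrix().round(4))
E
```

```text
[ 0.61666952 -0.01401268  2.27804453] 130.52233714578924 [-0.0002  0.0002  0.0008  0.0001 -0.      0.0002 -0.0005 -0.0005]
bush tri (array([ 0.48565966, -0.06295526,  0.03446496]), np.float64(0.0009149301413936267))
[ 0.48608458 -0.06287027  0.035     ] [ 0.48504594 -0.06214279  0.035     ]
0.13942557003275596 69.9907071243278
0.1401473337303325 69.56335248525147
holes tri (array([0.66334874, 0.11777612, 0.03107132]), np.float64(0.0007701504823774044)) (array([0.75386901, 0.01153246, 0.03142684]), np.float64(0.0003574076812164864))
[0.66243901 0.11899517 0.032     ]
[0.75367519 0.01236863 0.032     ]
knob [0.52467601 0.09077522 0.108     ] 0.13943926429435333 131.27996267899738
knob exp [np.float64(0.5257052962680617), np.float64(0.09240870257119145)]
side crop [510.10180242 292.21658812]
side crop [509.53689654 221.19888974]
[[ 3.399e-01 -4.000e-04  9.405e-01]
 [-9.405e-01  1.200e-03  3.399e-01]
 [-1.200e-03 -1.000e+00  0.000e+00]]
```

```bash
python3 -m crank '[[-29,0,28,0,-0.1,0,0.5],[-58,0,56,0,-0.22,0,0.5],[-87,0,85,0,-0.34,0,0.3],[-116,0,114,0,-0.46,0,0.2],[-144,0,142,0,-0.58,0,0.1],[-173,0,170,0,-0.7,0,0],[-202,0,199,0,-0.82,0,0],[-230,0,227,0,-0.94,0,0],[-259,0,255,0,-1.06,0,0],[-288,0,284,0,-1.18,0,0],[-317,0,312,0,-1.3,0,0],[-345,0,340,0,-1.42,0,0],[-374,0,369,0,-1.52,0,0],[-403,0,397,0,-1.62,0,0],[-432,0,426,0,-1.72,0,0],[-460,0,454,0,-1.82,0,0],[-489,0,482,0,-1.93,0,0],[-510,0,504,0,-1.93,0,0],[-525,0,518,0,-1.93,0,0],[-532,0,526,0,-1.93,0,0]]'; python3 -m crank '[[0,0,0,0,0,0,0],[0,0,0,0,0,0,0]]';  cat > st.py <<'E'
from h import *
from scipy.spatial.transform import Rotation as R
import sys
o=get_obs();M=R.from_quat(o['orientation']).as_matrix();p=np.array(o['tool_pos'])
C=np.array([.6167,-.0140])
print('t',round(o['clock'],2),'p',p.round(4),'q6',round(o['qpos'][5],3),'w',round(o['gripper_width'],4),'F',np.round(o['wrist_force'],1),'T',np.round(o['wrist_torque'],2))
v=p[:2]-C;print('r',np.hypot(*v).round(4),'ang',(np.degrees(np.arctan2(v[1],v[0]))%360-130.52).round(2),'xang',np.degrees(np.arctan2(M[1,0],M[0,0])).round(2),'y',M[:,1].round(4))
print('Ftool',(M.T@np.array(o['wrist_force'])).round(2))
E
python3 - <<'E'
exec(open('st.py').read())
print('delta tool mm',M.T@(np.array([.5255,.092,.069])-p)*1000)
for n in("side","top"): cv2.imwrite(f"pics/{n}1.png",snapshot(n))
t=cv2.imread('pics/top1.png')[95:220,260:390]; a=cv2.resize(t,(600,577))
cv2.imwrite('pics/t1.png',a)
t=cv2.imread('pics/side1.png')[150:250,240:370]; cv2.imwrite('pics/s1.png',cv2.resize(t,None,fx=6,fy=6,interpolation=cv2.INTER_CUBIC))
E
```

```text
clock: 1.77
tool_pos: [0.5267, 0.0942, 0.1802]
orientation: [-0.663, -0.245, 0.245, 0.664]
wrist_force: [-1.5, 1.2, 0.4]
gripper_width: 0.0461
clock: 1.93
tool_pos: [0.5262, 0.0941, 0.1798]
orientation: [-0.663, -0.245, 0.246, 0.664]
wrist_force: [-0.6, -0.4, 0.2]
gripper_width: 0.046
t 1.93 p [0.5262 0.0941 0.1798] q6 -0.537 w 0.046 F [-0.6 -0.4  0.2] T [-0.04 -0.17 -0.04]
r 0.1409 ang -0.58 xang 40.63 y [-0.0018  0.0011 -1.    ]
Ftool [-0.67 -0.17  0.11]
delta tool mm [ -1.81919254 110.79816524  -1.32031021]
```

View pics/s1.png

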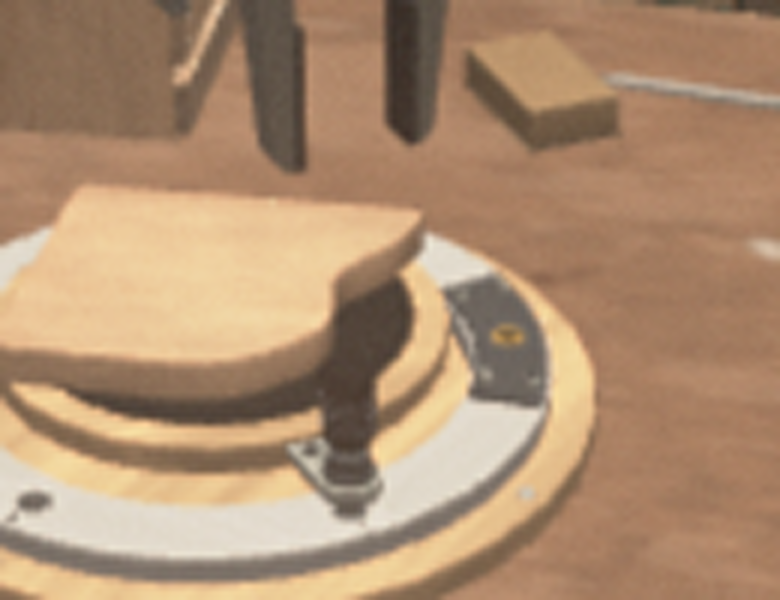

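View pics/t1.png

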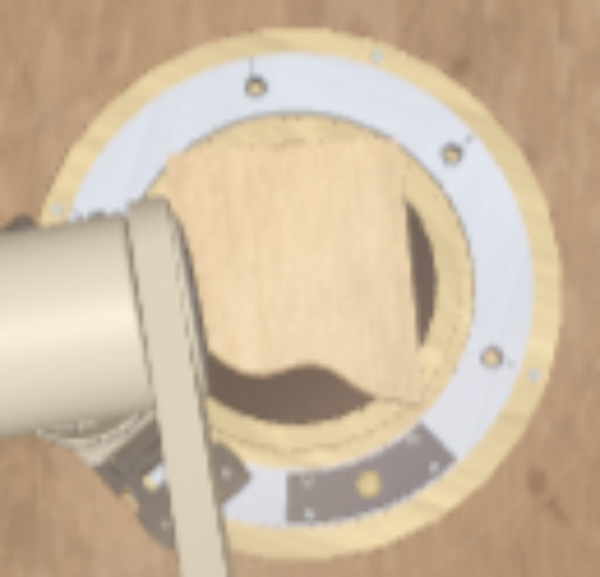

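```bash
python3 -m crank '[[-1,25,-1,0,0,0,0],[-1.8,55,-1.3,0,0,0,0],[-1.8,85,-1.3,0,0,0,0],[-1.8,103,-1.3,0,0,0,0],[-1.8,111,-1.3,0,0,0,0],[-1.8,111,-1.3,0,0,0,0],[-1.8,111,-1.3,0,0,0,0]]'; python3 st.py;  python3 - <<'E'
from h import *
t=snapshot('side')[150:250,240:370]; cv2.imwrite('pics/s2.png',cv2.resize(t,None,fx=6,fy=6,interpolation=cv2.INTER_CUBIC))
E
```

```text
clock: 2.62
tool_pos: [0.5255, 0.0904, 0.0696]
orientation: [-0.663, -0.244, 0.245, 0.664]
wrist_force: [0.2, -0.3, 0.4]
gripper_width: 0.046
t 2.62 p [0.5255 0.0904 0.0696] q6 -0.541 w 0.046 F [ 0.2 -0.3  0.4] T [ 0.02 -0.12 -0.02]
r 0.1386 ang 0.64 xang 40.48 y [-0.0014  0.001  -1.    ]
Ftool [-0.04 -0.42 -0.38]
```

View pics/s2.png

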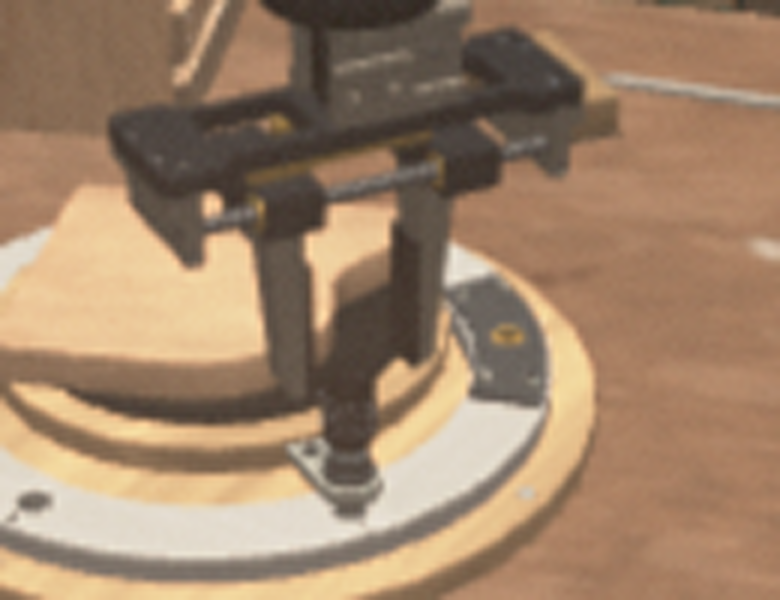

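Run:
```python
from h import *
f=lambda p:((proj('side',p)-[240,150])*6).round(0)
print(f([.5262,.0941,.1798]),f([.5255,.0904,.0696]))
x=np.array([.76,.65,0])*.032
for s in(1,-1): print(f(np.array([.5255,.0904,.0696])+s*x), f(np.array([.5262,.0941,.1798])+s*x))
for z in(.052,.064,.068,.088,.108): print(z,f([.5257,.0924,z]))
```

```text
[343. 217.] [348. 433.]
[281. 452.] [272. 234.]
[413. 415.] [411. 200.]
0.052 [347. 469.]
0.064 [347. 446.]
0.068 [346. 439.]
0.088 [346. 400.]
0.108 [346. 361.]
```

Run:
```python
from h import *
for n,(r0,r1,c0,c1) in dict(side=(165,240,260,340),top=(140,240,240,350)).items():
    t=snapshot(n)[r0:r1,c0:c1]; t=np.clip(255*(t/255.)**.55,0,255).astype(np.uint8)
    cv2.imwrite(f'pics/{n}3.png',cv2.resize(t,None,fx=7 if n=='top' else 8,fy=7 if n=='top' else 8,interpolation=cv2.INTER_CUBIC))
    print(n,((proj(n,[.5255,.0904,.0696])-[c0,r0])*(7 if n=='top' else 8)).round())
```

```text
side [304. 458.]
top [343. 322.]
```

View pics/side3.png

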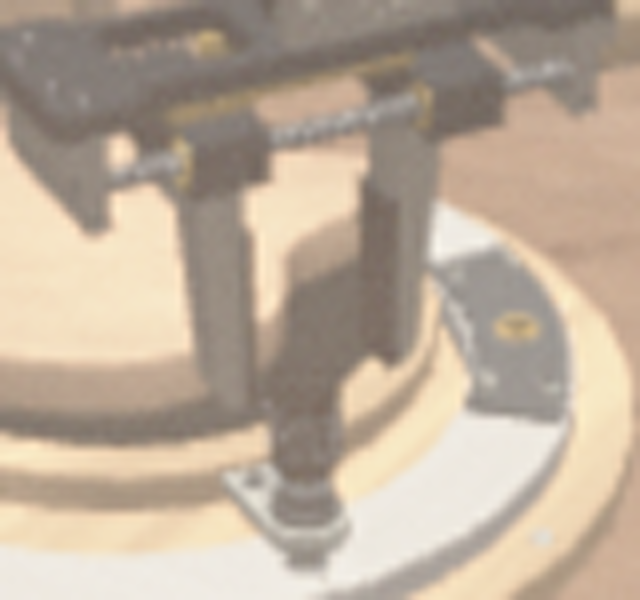

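View pics/top3.png

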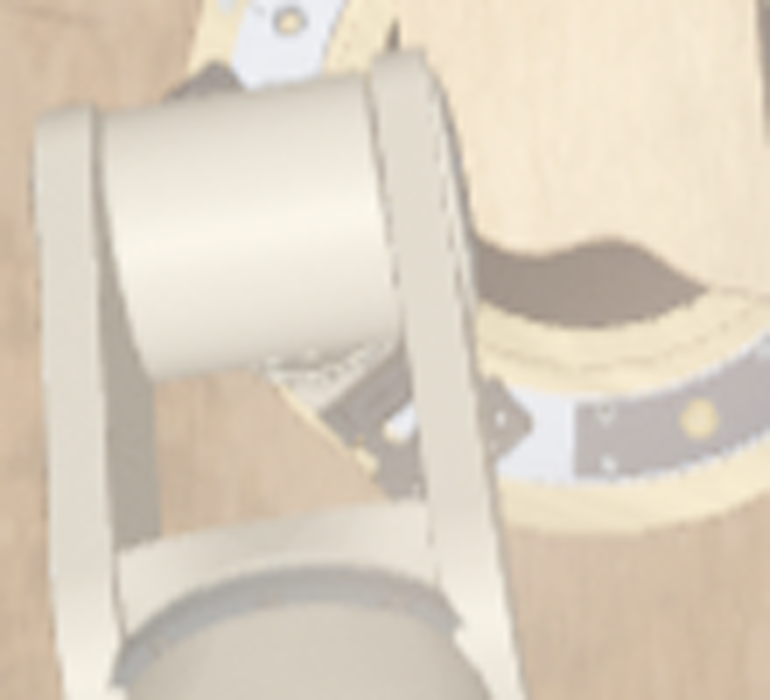

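Run:
```python
from h import *
p=np.array([.5255,.0904,0]);a=np.radians(40.5);X=np.array([np.cos(a),np.sin(a),0]);Z=np.array([-X[1],X[0],0])
for z in(.157,.2):
  for sx in(-1,1):
    for sz in(-1,1):
      q=p+sx*.0945*X+sz*.0375*Z+[0,0,z]
      print(z,sx,sz,((proj('top',q)-[240,140])*7).round(),((proj('side',q)-[260,165])*8).round())
```

```text
0.157 -1 -1 [550. 421.] [507. 112.]
0.157 -1 1 [409. 542.] [621. 212.]
0.157 1 -1 [246.  70.] [-24. 242.]
0.157 1 1 [105. 190.] [ 72. 357.]
0.2 -1 -1 [548. 415.] [510.  -4.]
0.2 -1 1 [403. 541.] [627.  93.]
0.2 1 -1 [235.  53.] [-32. 121.]
0.2 1 1 [ 90. 177.] [ 66. 232.]
```

Run:
```python
from h import *
print(proj('side',[.2122,-.5873,.1799]),proj('top',[.2122,-.5873,.1799]))
t=cv2.imread('pics/side0.png')[40:130,390:500];cv2.imwrite('pics/s0b.png',cv2.resize(t,None,fx=7,fy=6.6,interpolation=cv2.INTER_CUBIC))
# corners of the board/ known heights check: tin top
print(((proj('side',[.2122,-.5873,.1799])-[390,40])*7))
```

```text
[426.36145859 107.13910836] [532.79322079 295.06661627]
[254.53021013 469.97375849]
```

View pics/s0b.png

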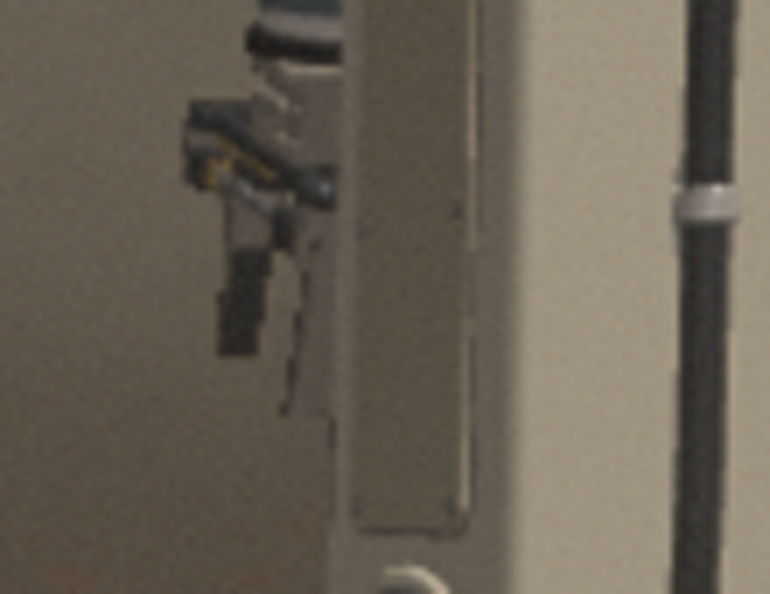

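```bash
python3 -m crank '[[1.3,0,1.2,0,0,0,-0.1],[1.3,0,1.2,0,0,0,-0.2],[1.3,0,1.2,0,0,0,-0.3],[1.3,0,1.2,0,0,0,-0.36],[1.3,0,1.2,0,0,0,-0.42],[1.3,0,1.2,0,0,0,-0.42]]' 3; python3 st.py;  python3 - <<'E'
from h import *
t=snapshot('side')[165:240,260:340]; t=np.clip(255*(t/255.)**.55,0,255).astype(np.uint8)
cv2.imwrite('pics/s4.png',cv2.resize(t,None,fx=8,fy=8,interpolation=cv2.INTER_CUBIC))
E
```

```text
clock: 3.27
tool_pos: [0.5266, 0.0928, 0.0705]
orientation: [-0.663, -0.245, 0.244, 0.664]
wrist_force: [0.5, 0.2, 0.1]
gripper_width: 0.0265
t 3.27 p [0.5266 0.0928 0.0705] q6 -0.538 w 0.0265 F [0.5 0.2 0.1] T [ 0.02 -0.16  0.  ]
r 0.1397 ang -0.36 xang 40.53 y [ 8.0e-04  1.4e-03 -1.0e+00]
Ftool [ 0.53 -0.07 -0.13]
```

View pics/s4.png

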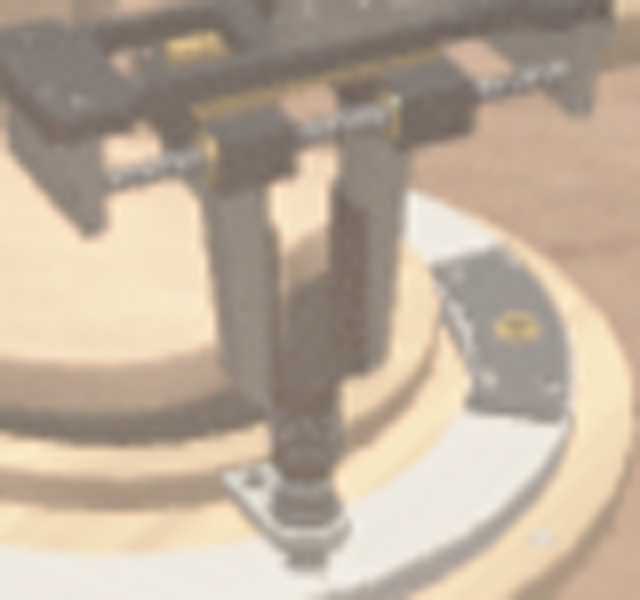

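```bash
python3 -m crank '[[0,0,0,0,0,0,-0.5],[0,0,0,0,0,0,-0.6],[0,0,0,0,0,0,-0.6]]' 3; python3 st.py;  python3 - <<'E'
from h import *
t=snapshot('side')[165:240,260:340]; t=np.clip(255*(t/255.)**.55,0,255).astype(np.uint8)
cv2.imwrite('pics/s5.png',cv2.resize(t,None,fx=8,fy=8,interpolation=cv2.INTER_CUBIC))
E
```

```text
clock: 3.57
tool_pos: [0.5266, 0.0928, 0.0705]
orientation: [-0.663, -0.245, 0.244, 0.664]
wrist_force: [0.4, 0.2, -0.5]
gripper_width: 0.0234
t 3.57 p [0.5266 0.0928 0.0705] q6 -0.538 w 0.0234 F [ 0.4  0.2 -0.5] T [ 0.12 -0.25  0.03]
r 0.1397 ang -0.39 xang 40.52 y [ 9.0e-04  1.5e-03 -1.0e+00]
Ftool [ 0.49  0.54 -0.1 ]
```

View pics/s5.png

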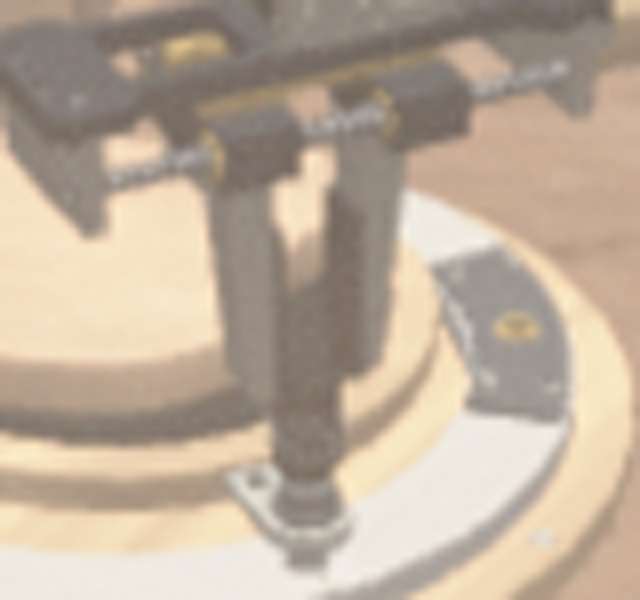

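```bash
python3 -m crank '[[0,0,0,0,0,0,-0.3],[0,0,0,0,0,0,-0.2],[0,4,0,0,0,0,-0.2],[0,9,0,0,0,0,-0.2],[0,14,0,0,0,0,-0.2],[0,14,0,0,0,0,-0.2],[0,14,0,0,0,0,-0.35],[0,14,0,0,0,0,-0.45],[0,14,0,0,0,0,-0.6],[0,14,0,0,0,0,-0.6],[0,14,0,0,0,0,-0.6]]' 3; python3 st.py;  python3 - <<'E'
from h import *
t=snapshot('side')[165:240,260:340]; t=np.clip(255*(t/255.)**.55,0,255).astype(np.uint8)
cv2.imwrite('pics/s6.png',cv2.resize(t,None,fx=8,fy=8,interpolation=cv2.INTER_CUBIC))
E
```

```text
clock: 4.53
tool_pos: [0.5267, 0.0929, 0.0565]
orientation: [-0.663, -0.245, 0.244, 0.664]
wrist_force: [0.8, 0.8, -2.2]
gripper_width: 0.0238
t 4.53 p [0.5267 0.0929 0.0565] q6 -0.538 w 0.0238 F [ 0.8  0.8 -2.2] T [ 0.03 -0.19 -0.01]
r 0.1397 ang -0.42 xang 40.52 y [ 0.001   0.0015 -1.    ]
Ftool [1.16 2.19 0.09]
```

View pics/s6.png

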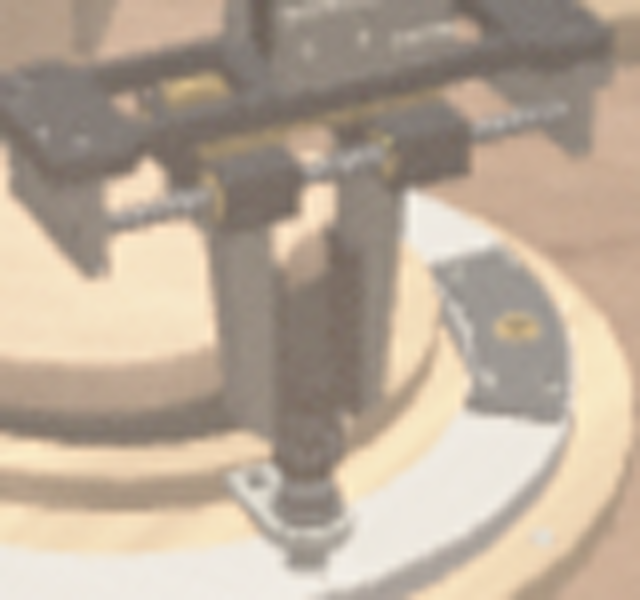

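```bash
python3 -m crank '[[0,0,0,0,0,0,-0.9],[0,0,0,0,0,0,-1],[0,0,0,0,0,0,-1]]' 40; python3 st.py; python3 -m crank '[[0,-2,0,0,0,0,-1],[0,-4,0,0,0,0,-1],[0,-6,0,0,0,0,-1],[0,-6,0,0,0,0,-1]]'; python3 st.py
```

```text
clock: 4.83
tool_pos: [0.5267, 0.0929, 0.0565]
orientation: [-0.663, -0.245, 0.244, 0.664]
wrist_force: [0.5, 0.4, -2.1]
gripper_width: 0.0226
t 4.83 p [0.5267 0.0929 0.0565] q6 -0.538 w 0.0226 F [ 0.5  0.4 -2.1] T [ 0.01 -0.2   0.02]
r 0.1397 ang -0.42 xang 40.52 y [ 0.0011  0.0015 -1.    ]
Ftool [ 0.61  2.11 -0.06]
clock: 5.17
tool_pos: [0.5265, 0.0928, 0.0626]
orientation: [-0.663, -0.245, 0.244, 0.664]
wrist_force: [1.2, -0.8, -8.0]
gripper_width: 0.0225
t 5.17 p [0.5265 0.0928 0.0626] q6 -0.538 w 0.0225 F [ 1.2 -0.8 -8. ] T [-0.13 -0.41  0.  ]
r 0.1398 ang -0.33 xang 40.52 y [ 7.0e-04  1.4e-03 -1.0e+00]
Ftool [ 0.36  8.   -1.35]
```

```bash
python3 -m crank '[[0,-2,0,0,0,0,-1],[0,-5,0,0,0,0,-1],[0,-8,0,0,0,0,-1],[0,-9.7,0,0,0,0,-1],[0,-9.7,0,0,0,0,-1]]'
python3 - <<'E'
exec(open('st.py').read())
t=snapshot('side')[165:240,260:340]; t=np.clip(255*(t/255.)**.55,0,255).astype(np.uint8)
cv2.imwrite('pics/s7.png',cv2.resize(t,None,fx=8,fy=8,interpolation=cv2.INTER_CUBIC))
# arc rows relative to current pose
c=C;v=p[:2]-c
for k in range(1,15):
    th=np.radians(60/14*k)
    v2=np.array([np.cos(th)*v[0]-np.sin(th)*v[1],np.sin(th)*v[0]+np.cos(th)*v[1]])*(.140/np.hypot(*v))
    d=M.T@np.r_[c+v2-p[:2],0]*1000
    print(k,d.round(1),round(-th,3))
E
```

```text
clock: 5.58
tool_pos: [0.5263, 0.0926, 0.0725]
orientation: [-0.663, -0.245, 0.245, 0.664]
wrist_force: [1.5, -1.2, -12.1]
gripper_width: 0.0225
t 5.58 p [0.5263 0.0926 0.0725] q6 -0.538 w 0.0225 F [  1.5  -1.2 -12.1] T [-0.18 -0.43  0.05]
r 0.1398 ang -0.23 xang 40.52 y [ 4.0e-04  1.2e-03 -1.0e+00]
Ftool [ 0.32 12.11 -1.88]
1 [-10.5  -0.   -0.2] -0.075
2 [-20.9  -0.   -1.3] -0.15
3 [-31.2  -0.   -3.2] -0.224
4 [-41.3  -0.   -5.9] -0.299
5 [-51.2  -0.1  -9.3] -0.374
6 [-60.8  -0.1 -13.4] -0.449
7 [-70.1  -0.1 -18.3] -0.524
8 [-79.   -0.1 -23.8] -0.598
9 [-87.4  -0.1 -30. ] -0.673
10 [-95.4  -0.1 -36.8] -0.748
11 [-1.028e+02 -1.000e-01 -4.420e+01] -0.823
12 [-109.7   -0.2  -52.1] -0.898
13 [-115.9   -0.2  -60.5] -0.972
14 [-121.5   -0.2  -69.3] -1.047
```

View pics/s7.png

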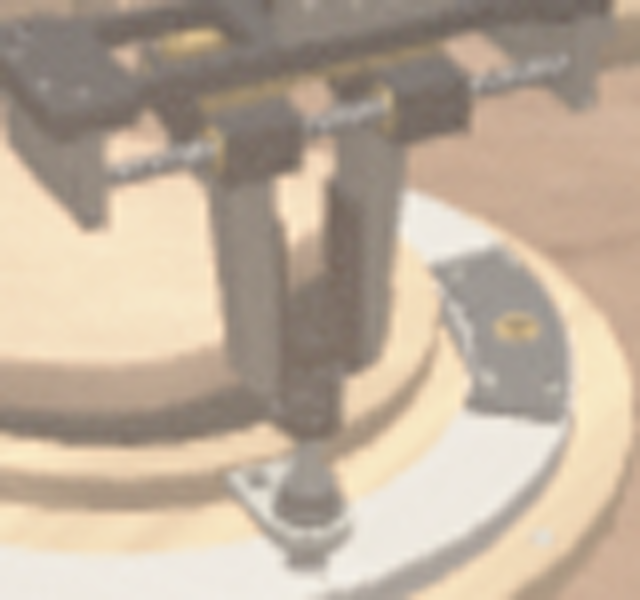

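```bash
cat > arc.py <<'E'
exec(open('st.py').read())
def arc(degs,dz=0,rr=.1397):
    v=p[:2]-C
    for g in degs:
        th=np.radians(g);v2=np.array([np.cos(th)*v[0]-np.sin(th)*v[1],np.sin(th)*v[0]+np.cos(th)*v[1]])*(rr/np.hypot(*v))
        d=M.T@np.r_[C+v2-p[:2],dz/1000]*1000
        print(g,'[%.1f,%.1f,%.1f,0,%.3f,0,-1]'%(*d,-th))
arc([float(s) for s in sys.argv[1].split(',')],float(sys.argv[2]) if len(sys.argv)>2 else 0)
E
python3 arc.py 0.7,2,4,6.5,9,11.5,14,16.5,19,21.5,24,26.5,29,31.5,33.5,35,36,36.5,36.5
```

```text
t 5.63 p [0.5263 0.0926 0.0724] q6 -0.538 w 0.0231 F [  2.   -1.8 -12.3] T [-0.26 -0.46  0.05]
r 0.1398 ang -0.22 xang 40.52 y [ 4.0e-04  1.2e-03 -1.0e+00]
Ftool [ 0.36 12.27 -2.64]
0.7 [-1.7,-0.0,-0.1,0,-0.012,0,-1]
2.0 [-4.9,-0.0,-0.2,0,-0.035,0,-1]
4.0 [-9.7,-0.0,-0.4,0,-0.070,0,-1]
6.5 [-15.8,-0.0,-0.9,0,-0.113,0,-1]
9.0 [-21.9,-0.0,-1.7,0,-0.157,0,-1]
11.5 [-27.9,-0.0,-2.8,0,-0.201,0,-1]
14.0 [-33.8,-0.0,-4.1,0,-0.244,0,-1]
16.5 [-39.7,-0.0,-5.7,0,-0.288,0,-1]
19.0 [-45.5,-0.1,-7.5,0,-0.332,0,-1]
21.5 [-51.2,-0.1,-9.6,0,-0.375,0,-1]
24.0 [-56.9,-0.1,-12.0,0,-0.419,0,-1]
26.5 [-62.4,-0.1,-14.5,0,-0.463,0,-1]
29.0 [-67.8,-0.1,-17.4,0,-0.506,0,-1]
31.5 [-73.1,-0.1,-20.4,0,-0.550,0,-1]
33.5 [-77.2,-0.1,-23.0,0,-0.585,0,-1]
35.0 [-80.2,-0.1,-25.1,0,-0.611,0,-1]
36.0 [-82.2,-0.1,-26.5,0,-0.628,0,-1]
36.5 [-83.2,-0.1,-27.2,0,-0.637,0,-1]
36.5 [-83.2,-0.1,-27.2,0,-0.637,0,-1]
```

```bash
python3 -m crank '[[-1.7,0,-0.1,0,-0.012,0,-1],[-4.9,0,-0.2,0,-0.035,0,-1],[-9.7,0,-0.4,0,-0.07,0,-1],[-15.8,0,-0.9,0,-0.113,0,-1],[-19,0,-1.3,0,-0.136,0,-1],[-21.9,0,-1.7,0,-0.157,0,-1],[-21.9,0,-1.7,0,-0.157,0,-1]]'; python3 arc.py 0.7,2,4,6.5,9,11.5,14,16.5,19,21.5,24,26.5,29,31.5,33.5,35,36,36.5,36.5
```

```text
clock: 6.22
tool_pos: [0.5105, 0.0766, 0.0724]
orientation: [-0.642, -0.297, 0.296, 0.642]
wrist_force: [2.5, -2.8, -12.1]
gripper_width: 0.0225
t 6.22 p [0.5105 0.0766 0.0724] q6 -0.721 w 0.0225 F [  2.5  -2.8 -12.1] T [-0.53 -0.49  0.1 ]
r 0.1396 ang 9.0 xang 49.6 y [ 5.e-04  9.e-04 -1.e+00]
Ftool [-0.53 12.06 -3.74]
0.7 [-1.7,-0.0,0.1,0,-0.012,0,-1]
2.0 [-4.9,-0.0,0.0,0,-0.035,0,-1]
4.0 [-9.7,-0.0,-0.2,0,-0.070,0,-1]
6.5 [-15.8,-0.0,-0.8,0,-0.113,0,-1]
9.0 [-21.9,-0.0,-1.6,0,-0.157,0,-1]
11.5 [-27.9,-0.0,-2.7,0,-0.201,0,-1]
14.0 [-33.8,-0.0,-4.0,0,-0.244,0,-1]
16.5 [-39.7,-0.0,-5.6,0,-0.288,0,-1]
19.0 [-45.5,-0.0,-7.4,0,-0.332,0,-1]
21.5 [-51.2,-0.1,-9.5,0,-0.375,0,-1]
24.0 [-56.8,-0.1,-11.9,0,-0.419,0,-1]
26.5 [-62.4,-0.1,-14.5,0,-0.463,0,-1]
29.0 [-67.8,-0.1,-17.3,0,-0.506,0,-1]
31.5 [-73.0,-0.1,-20.4,0,-0.550,0,-1]
33.5 [-77.1,-0.1,-23.0,0,-0.585,0,-1]
35.0 [-80.2,-0.1,-25.1,0,-0.611,0,-1]
36.0 [-82.1,-0.1,-26.5,0,-0.628,0,-1]
36.5 [-83.1,-0.1,-27.2,0,-0.637,0,-1]
36.5 [-83.1,-0.1,-27.2,0,-0.637,0,-1]
```

```bash
python3 -m crank '[[-1.7,0,-0.1,0,-0.012,0,-1],[-4.9,0,-0.3,0,-0.035,0,-1],[-9.7,0,-0.6,0,-0.07,0,-1],[-15.8,0,-1.2,0,-0.113,0,-1],[-21.8,0,-2.1,0,-0.157,0,-1],[-27.8,0,-3.2,0,-0.201,0,-1],[-33.7,0,-4.5,0,-0.244,0,-1],[-39.6,0,-6.1,0,-0.288,0,-1],[-45.4,0,-8,0,-0.332,0,-1],[-51,0,-10.1,0,-0.375,0,-1],[-56.6,0,-12.4,0,-0.419,0,-1],[-62.1,0,-15,0,-0.463,0,-1],[-67.4,0,-17.8,0,-0.506,0,-1],[-72.5,0,-20.8,0,-0.55,0,-1],[-76.6,0,-23.4,0,-0.585,0,-1],[-79.6,0,-25.5,0,-0.611,0,-1],[-81.6,0,-26.9,0,-0.628,0,-1],[-82.7,0,-27.7,0,-0.637,0,-1],[-82.7,0,-27.7,0,-0.637,0,-1]]'; python3 arc.py 0.7,2,4,6.5,9,11.5,13.5,15,16,17,18
python3 - <<'E'
from h import *
for n in('side','top'): cv2.imwrite(f'pics/{n}8.png',snapshot(n))
t=cv2.imread('pics/side8.png')[155:240,240:350]; cv2.imwrite('pics/s8.png',cv2.resize(t,None,fx=7,fy=7,interpolation=cv2.INTER_CUBIC))
E
```

```text
clock: 7.8
tool_pos: [0.4784, -0.0043, 0.0724]
orientation: [0.517, 0.483, -0.482, -0.517]
wrist_force: [4.1, -0.6, -11.0]
gripper_width: 0.0228
t 7.8 p [ 0.4784 -0.0043  0.0724] q6 -1.517 w 0.0228 F [  4.1  -0.6 -11. ] T [ 0.02 -0.87  0.06]
r 0.1386 ang 45.47 xang 86.1 y [ 1.2e-03  9.0e-04 -1.0e+00]
Ftool [-0.28 10.98 -4.12]
0.7 [-1.7,-0.0,1.1,0,-0.012,0,-1]
2.0 [-4.9,-0.0,1.0,0,-0.035,0,-1]
4.0 [-9.7,-0.0,0.8,0,-0.070,0,-1]
6.5 [-15.8,-0.0,0.2,0,-0.113,0,-1]
9.0 [-21.9,-0.0,-0.6,0,-0.157,0,-1]
11.5 [-27.9,-0.0,-1.7,0,-0.201,0,-1]
13.5 [-32.6,-0.0,-2.7,0,-0.236,0,-1]
15.0 [-36.2,-0.0,-3.6,0,-0.262,0,-1]
16.0 [-38.5,-0.0,-4.2,0,-0.279,0,-1]
17.0 [-40.9,-0.0,-4.9,0,-0.297,0,-1]
18.0 [-43.2,-0.0,-5.7,0,-0.314,0,-1]
```

View pics/s8.png

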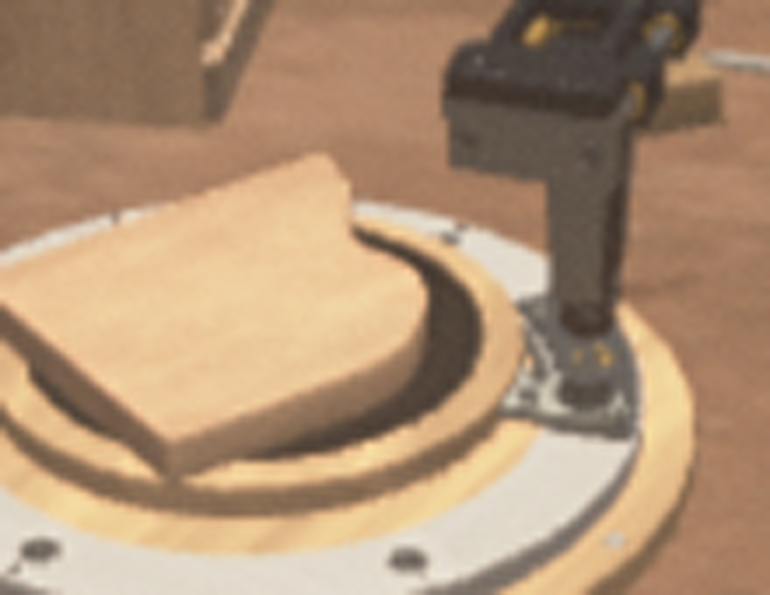

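```bash
python3 -m crank '[[-1.7,0,-0.2,0,-0.012,0,-1],[-4.8,0,-0.6,0,-0.035,0,-1],[-9.5,0,-1,0,-0.07,0,-1],[-15.5,0,-1.7,0,-0.113,0,-1],[-21.6,0,-2.5,0,-0.157,0,-1],[-27.5,0,-3.5,0,-0.201,0,-1],[-32.2,0,-4.5,0,-0.236,0,-1],[-37,0,-5.7,0,-0.27,0,-1],[-40.5,0,-6.7,0,-0.297,0,-1],[-43.5,0,-7.7,0,-0.322,0,-1],[-45.2,0,-8.3,0,-0.334,0,-1],[-45.2,0,-8.3,0,-0.334,0,-1]]'; python3 arc.py 0;  python3 - <<'E'
from h import *
t=snapshot('side')[155:240,240:350]; cv2.imwrite('pics/s9.png',cv2.resize(t,None,fx=7,fy=7,interpolation=cv2.INTER_CUBIC))
E
```

```text
clock: 8.9
tool_pos: [0.4833, -0.0501, 0.0722]
orientation: [0.429, 0.562, -0.562, -0.429]
wrist_force: [3.1, 0.2, -12.1]
gripper_width: 0.0229
t 8.9 p [ 0.4833 -0.0501  0.0722] q6 -1.944 w 0.0229 F [  3.1   0.2 -12.1] T [ 0.06 -0.55  0.06]
r 0.1382 ang 64.61 xang 105.22 y [ 4.e-04  8.e-04 -1.e+00]
Ftool [-0.64 12.12 -2.98]
0.0 [0.0,-0.0,1.5,0,-0.000,0,-1]
```

View pics/s9.png

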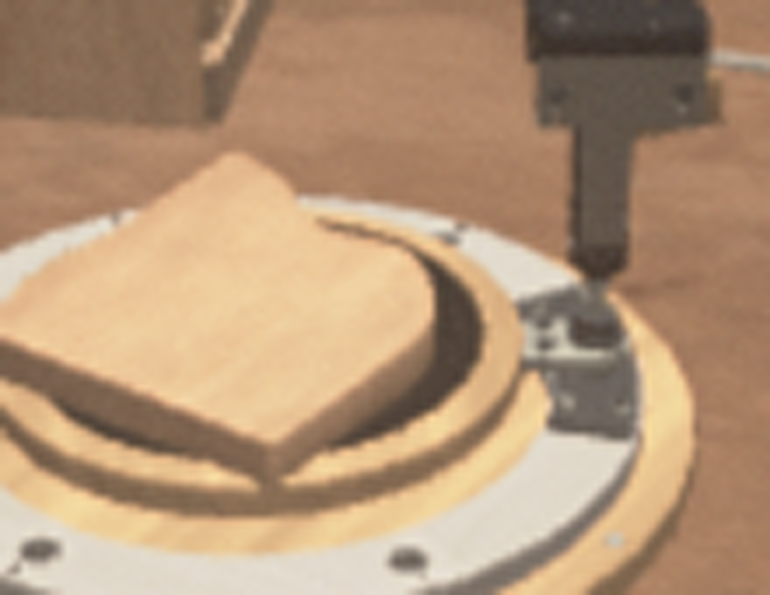

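```bash
python3 -m crank '[[0,1,-0.5,0,0,0,-1],[0,2,-0.5,0,0,0,-1],[0,2,-0.5,0,0,0,-1]]'; python3 st.py;  python3 -m crank '[[0,0.5,0,0,0,0,-1],[0,1,0,0,0,0,-1],[0,1,0,0,0,0,-1]]'; python3 st.py
```

```text
clock: 9.2
tool_pos: [0.4833, -0.05, 0.07]
orientation: [0.429, 0.562, -0.562, -0.43]
wrist_force: [0.8, -2.2, -11.5]
gripper_width: 0.0229
t 9.2 p [ 0.4833 -0.05    0.07  ] q6 -1.942 w 0.0229 F [  0.8  -2.2 -11.5] T [-0.16 -0.29 -0.03]
r 0.1381 ang 64.57 xang 105.19 y [-3.e-04  4.e-04 -1.e+00]
Ftool [-2.37 11.54 -0.17]
clock: 9.45
tool_pos: [0.4834, -0.0499, 0.0693]
orientation: [0.429, 0.562, -0.562, -0.43]
wrist_force: [-0.8, -1.7, -2.8]
gripper_width: 0.0229
t 9.45 p [ 0.4834 -0.0499  0.0693] q6 -1.942 w 0.0229 F [-0.8 -1.7 -2.8] T [-0.09 -0.04  0.03]
r 0.1381 ang 64.57 xang 105.19 y [-2.e-04  3.e-04 -1.e+00]
Ftool [-1.44  2.83  1.17]
```

```bash
python3 -m crank '[[0,0,0,0,0,0,-0.45],[0,0,0,0,0,0,-0.4],[0,0,0,0,0,0,-0.4],[0,3,0,0,0,0,-0.4],[0,6,0,0,0,0,-0.4],[0,6,0,0,0,0,-0.4]]' 30; python3 arc.py 0.5,1,1.5,2,2.5,3,3.5,4,5,6
```

```text
clock: 9.95
tool_pos: [0.4831, -0.0499, 0.0628]
orientation: [-0.429, -0.562, 0.562, 0.43]
wrist_force: [0.1, 1.1, 0.7]
gripper_width: 0.0277
t 9.95 p [ 0.4831 -0.0499  0.0628] q6 -1.942 w 0.0277 F [0.1 1.1 0.7] T [ 0.15 -0.08 -0.01]
r 0.1384 ang 64.51 xang 105.19 y [-8.e-04  4.e-04 -1.e+00]
Ftool [ 1.   -0.74 -0.34]
0.5 [-1.2,0.0,1.3,0,-0.009,0,-1]
1.0 [-2.4,-0.0,1.3,0,-0.017,0,-1]
1.5 [-3.7,-0.0,1.3,0,-0.026,0,-1]
2.0 [-4.9,-0.0,1.3,0,-0.035,0,-1]
2.5 [-6.1,-0.0,1.2,0,-0.044,0,-1]
3.0 [-7.3,-0.0,1.2,0,-0.052,0,-1]
3.5 [-8.5,-0.0,1.1,0,-0.061,0,-1]
4.0 [-9.7,-0.0,1.0,0,-0.070,0,-1]
5.0 [-12.2,-0.0,0.8,0,-0.087,0,-1]
6.0 [-14.6,-0.0,0.6,0,-0.105,0,-1]
```

```bash
python3 -m crank '[[-1,0,0,0,-0.009,0,-0.4],[-2,0,0,0,-0.017,0,-0.4],[-3,0,-0.1,0,-0.022,0,-0.4],[-4.2,0,-0.1,0,-0.03,0,-0.4],[-5.4,0,-0.1,0,-0.038,0,-0.4],[-6.6,0,-0.2,0,-0.046,0,-0.4],[-8,0,-0.2,0,-0.056,0,-0.4],[-8,0,-0.2,0,-0.056,0,-0.4]]' ; python3 st.py;  python3 - <<'E'
from h import *
t=snapshot('side')[155:240,240:350]; cv2.imwrite('pics/s10.png',cv2.resize(t,None,fx=7,fy=7,interpolation=cv2.INTER_CUBIC))
E
```

```text
clock: 10.62
tool_pos: [0.485, -0.057, 0.0626]
orientation: [0.413, 0.574, -0.573, -0.414]
wrist_force: [-1.0, 4.2, -0.2]
gripper_width: 0.0273
t 10.62 p [ 0.485  -0.057   0.0626] q6 -2.015 w 0.0273 F [-1.   4.2 -0.2] T [ 0.93 -0.08 -0.05]
r 0.1386 ang 67.58 xang 108.42 y [-0.0016  0.0014 -1.    ]
Ftool [ 4.3   0.23 -0.38]
```

View pics/s10.png

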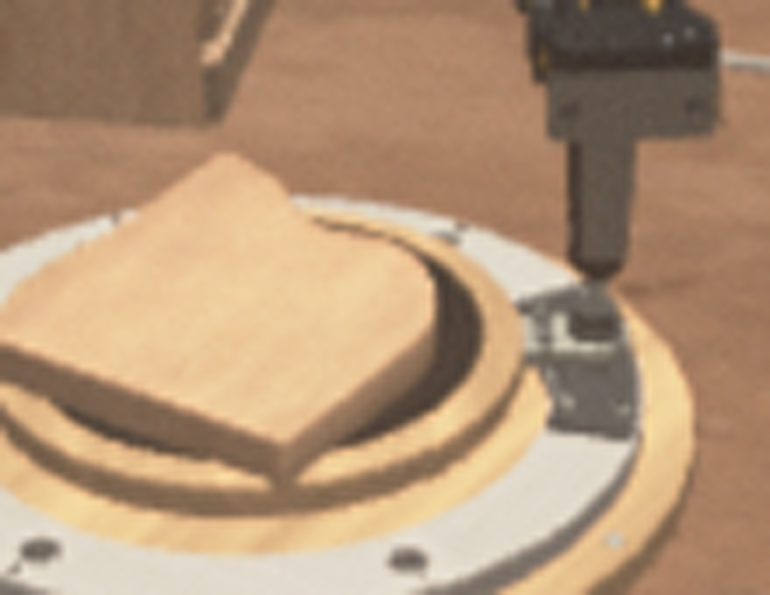

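```bash
python3 -m crank '[[-1,0,0,0,-0.007,0,-0.4],[-2,0,0,0,-0.014,0,-0.4],[-2,0,0,0,-0.014,0,-0.4]]' ; python3 st.py; python3 -m crank '[[-0.7,0,0,0,-0.005,0,-0.4],[-1.4,0,0,0,-0.01,0,-0.4],[-1.4,0,0,0,-0.01,0,-0.4]]' ; python3 st.py
```

```text
clock: 10.92
tool_pos: [0.4855, -0.0585, 0.0625]
orientation: [0.409, 0.577, -0.576, -0.411]
wrist_force: [0.1, 3.8, -0.8]
gripper_width: 0.0276
t 10.92 p [ 0.4855 -0.0585  0.0625] q6 -2.032 w 0.0276 F [ 0.1  3.8 -0.8] T [ 0.91 -0.15 -0.06]
r 0.1385 ang 68.24 xang 109.19 y [-0.0018  0.0021 -1.    ]
Ftool [ 3.57  0.85 -1.3 ]
clock: 11.17
tool_pos: [0.4859, -0.0597, 0.0624]
orientation: [0.406, 0.579, -0.578, -0.408]
wrist_force: [-0.4, 2.9, -1.4]
gripper_width: 0.0275
t 11.17 p [ 0.4859 -0.0597  0.0624] q6 -2.045 w 0.0275 F [-0.4  2.9 -1.4] T [ 0.56 -0.14  0.03]
r 0.1386 ang 68.74 xang 109.78 y [-0.002   0.0024 -1.    ]
Ftool [ 2.84  1.4  -0.55]
```

```bash
python3 -m crank '[[-0.7,0,0,0,-0.005,0,-0.4],[-1.2,0,0,0,-0.01,0,-0.4],[-1.2,0,0,0,-0.01,0,-0.4]]' ; python3 st.py
```

```text
clock: 11.42
tool_pos: [0.4861, -0.0608, 0.0623]
orientation: [0.403, 0.581, -0.58, -0.405]
wrist_force: [-0.8, 2.5, -1.3]
gripper_width: 0.0275
t 11.42 p [ 0.4861 -0.0608  0.0623] q6 -2.058 w 0.0275 F [-0.8  2.5 -1.3] T [ 0.53 -0.07  0.01]
r 0.1387 ang 69.21 xang 110.37 y [-0.0024  0.0024 -1.    ]
Ftool [ 2.63  1.35 -0.15]
```

```bash
python3 -m crank '[[-0.7,0,0,0,-0.005,0,-0.4],[-1.2,0,0,0,-0.01,0,-0.4],[-1.2,0,0,0,-0.01,0,-0.4]]' ; python3 st.py;python3 -m crank '[[-0.5,0,0,0,-0.004,0,-0.4],[-1,0,0,0,-0.008,0,-0.4],[-1,0,0,0,-0.008,0,-0.4]]' ; python3 st.py;  python3 - <<'E'
from h import *
t=snapshot('side')[155:240,240:350]; cv2.imwrite('pics/s11.png',cv2.resize(t,None,fx=7,fy=7,interpolation=cv2.INTER_CUBIC))
E
```

```text
clock: 11.67
tool_pos: [0.4865, -0.0623, 0.0623]
orientation: [0.4, 0.583, -0.583, -0.402]
wrist_force: [-0.3, 0.3, -1.2]
gripper_width: 0.0277
t 11.67 p [ 0.4865 -0.0623  0.0623] q6 -2.07 w 0.0277 F [-0.3  0.3 -1.2] T [0.19 0.06 0.06]
r 0.1389 ang 69.84 xang 110.97 y [-0.0025  0.002  -1.    ]
Ftool [0.35 1.22 0.17]
clock: 11.92
tool_pos: [0.4869, -0.0634, 0.0624]
orientation: [0.397, 0.584, -0.584, -0.399]
wrist_force: [0.7, 0.5, -0.3]
gripper_width: 0.0274
t 11.92 p [ 0.4869 -0.0634  0.0624] q6 -2.08 w 0.0274 F [ 0.7  0.5 -0.3] T [ 0.2  -0.07  0.03]
r 0.1389 ang 70.33 xang 111.45 y [-0.0024  0.0018 -1.    ]
Ftool [ 0.2   0.27 -0.8 ]
```

View pics/s11.png

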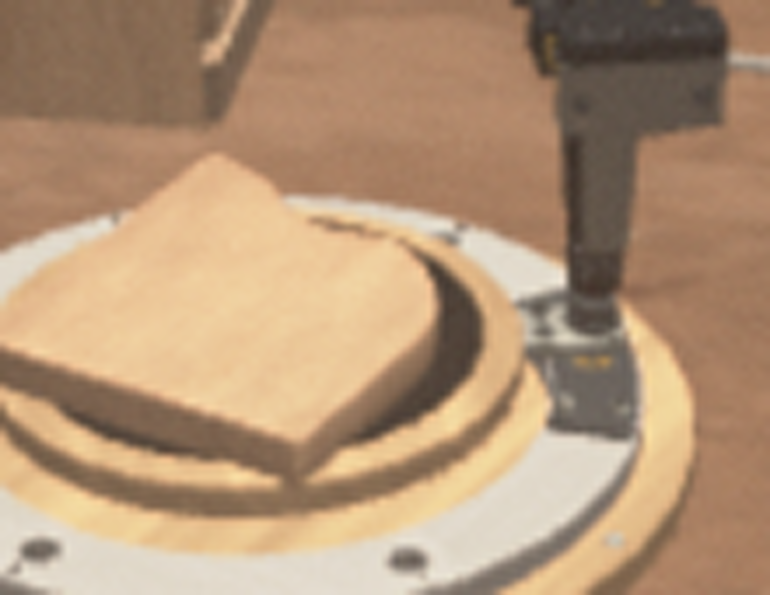

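Run:
```python
from h import *
C=np.array([.6167,-.0140])
f=lambda p:((proj('side',p)-[240,155])*7).round(0)
for a in(67.5,68.5,69.5,70.5,71.5):
    th=np.radians(130.52+a);q=C+.14*np.array([np.cos(th),np.sin(th)])
    print(a,'pin35',f([*q,.035]),'arm52',f([*q,.052]),'hous64',f([*q,.064]),'kbot home',f([*q,.068]),'kbot+13',f([*q,.081]))
t=snapshot('side')[190:220,300:345];t=np.clip(255*(t/255.)**.6,0,255).astype(np.uint8);cv2.imwrite('pics/s12.png',cv2.resize(t,None,fx=17,fy=17,interpolation=cv2.INTER_CUBIC))
f2=lambda p:((proj('side',p)-[300,190])*17).round(0)
for z in(.035,.052,.064,.068,.081): print(z,f2([*(C+.14*np.array([np.cos(np.radians(200.2)),np.sin(np.radians(200.2))])),z]))
```

```text
67.5 pin35 [591. 359.] arm52 [592. 324.] hous64 [592. 300.] kbot home [593. 291.] kbot+13 [593. 264.]
68.5 pin35 [590. 356.] arm52 [591. 321.] hous64 [592. 297.] kbot home [592. 288.] kbot+13 [593. 261.]
69.5 pin35 [589. 353.] arm52 [590. 318.] hous64 [591. 294.] kbot home [591. 285.] kbot+13 [592. 258.]
70.5 pin35 [588. 350.] arm52 [589. 315.] hous64 [590. 291.] kbot home [590. 282.] kbot+13 [591. 255.]
71.5 pin35 [587. 347.] arm52 [588. 312.] hous64 [589. 288.] kbot home [589. 279.] kbot+13 [590. 252.]
0.035 [411. 261.]
0.052 [413. 177.]
0.064 [415. 117.]
0.068 [415.  96.]
0.081 [417.  30.]
```

View pics/s12.png

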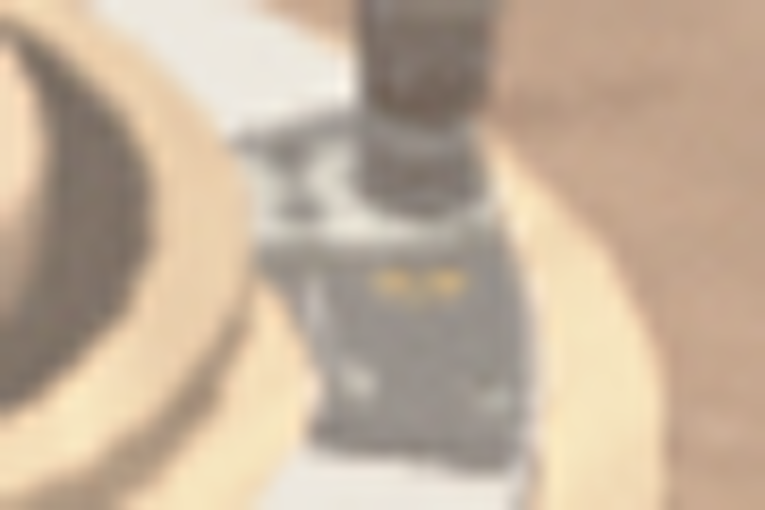

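```bash
python3 -m crank '[[1,0,0,0,0,0,-0.3],[1,0,0,0,0,0,-0.1],[1,0,0,0,0,0,0],[1,0,0,0,0,0,0],[1,-10,0,0,0,0,0],[1,-30,0,0,0,0,0],[1,-60,0,0,0,0,0],[1,-95,0,0,0,0,0],[1,-130,0,0,0,0,0],[1,-140,0,0,0,0,0],[1,-140,0,0,0,0,0]]' ; python3 st.py;  python3 - <<'E'
from h import *
for n in('side','top'): cv2.imwrite(f'pics/{n}13.png',snapshot(n))
t=cv2.imread('pics/side13.png')[170:225,270:350];t=np.clip(255*(t/255.)**.6,0,255).astype(np.uint8);cv2.imwrite('pics/s13.png',cv2.resize(t,None,fx=10,fy=10,interpolation=cv2.INTER_CUBIC))
E
```

```text
clock: 12.93
tool_pos: [0.4891, -0.0631, 0.2062]
orientation: [0.399, 0.585, -0.583, -0.397]
wrist_force: [0.8, -0.6, 0.4]
gripper_width: 0.0461
t 12.93 p [ 0.4891 -0.0631  0.2062] q6 -2.078 w 0.0461 F [ 0.8 -0.6  0.4] T [ 0.08 -0.14  0.  ]
r 0.1367 ang 70.52 xang 111.43 y [ 4.1e-03  9.0e-04 -1.0e+00]
Ftool [-0.84 -0.38 -0.55]
```

View pics/s13.png

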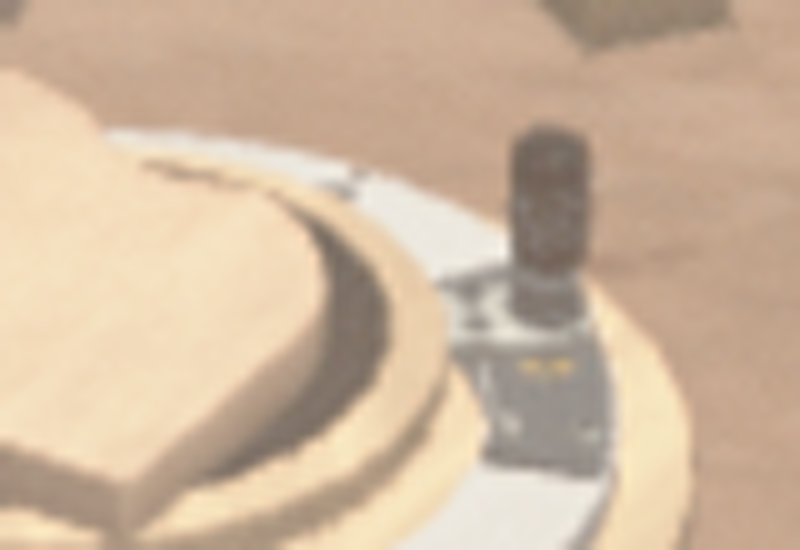

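View pics/top13.png

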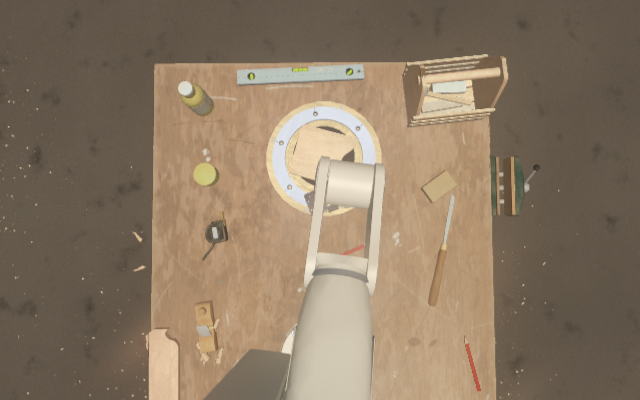

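Run:
```python
from h import *
C=np.array([.6167,-.0140])
f=lambda p:((proj('side',p)-[270,170])*10).round(0)
for a in(69,69.7,70.4):
    th=np.radians(130.52+a);u=np.array([np.cos(th),np.sin(th)]);q=C+.14*u
    print(a,'arm52',f([*q,.052]),'hous64',f([*q,.064]))
    for l in(0,.013):
      print(' lift',l,'kbot front',f([q[0],q[1]+.012,.068+l]),'ktop far edge',f([q[0],q[1]-.012,.108+l]))
```

```text
69 arm52 [544. 307.] hous64 [545. 271.]
 lift 0 kbot front [537. 280.] ktop far edge [557. 119.]
 lift 0.013 kbot front [538. 241.] ktop far edge [558.  79.]
69.7 arm52 [543. 304.] hous64 [544. 268.]
 lift 0 kbot front [536. 277.] ktop far edge [556. 116.]
 lift 0.013 kbot front [537. 238.] ktop far edge [557.  76.]
70.4 arm52 [542. 301.] hous64 [543. 265.]
 lift 0 kbot front [535. 274.] ktop far edge [555. 113.]
 lift 0.013 kbot front [536. 235.] ktop far edge [556.  73.]
```

```bash
python3 -m crank '[[-15,0,5,0,0,0,0],[-40,0,15,0,0,0,0],[-70,0,30,0,0,0,0],[-105,0,50,0,0,0,0],[-140,0,70,0,0,0,0],[-170,0,90,0,0,0,0],[-200,0,100,0,0,0,0],[-215,0,105,0,0,0,0],[-220,0,110,0,0,0,0],[-220,0,110,0,0,0,0]]' ; python3 st.py;  python3 - <<'E'
from h import *
for n in('side','top'): cv2.imwrite(f'pics/{n}14.png',snapshot(n))
t=cv2.imread('pics/top14.png')[95:220,260:390]; cv2.imwrite('pics/t14.png',cv2.resize(t,None,fx=4.6,fy=4.6,interpolation=cv2.INTER_CUBIC))
a=cv2.imread('pics/top0.png')[95:220,260:390]
c=proj('top',[.6167,-.0140,.07])-[260,95]
A=cv2.warpAffine(a,cv2.getRotationMatrix2D((float(c[0]),float(c[1])),69.7,1),(130,125))
cv2.imwrite('pics/t14r.png',cv2.resize(A,None,fx=4.6,fy=4.6,interpolation=cv2.INTER_CUBIC))
E
```

```text
clock: 13.87
tool_pos: [0.4635, -0.3078, 0.2002]
orientation: [0.397, 0.584, -0.584, -0.401]
wrist_force: [0.3, 0.5, 0.0]
gripper_width: 0.0461
t 13.87 p [ 0.4635 -0.3078  0.2002] q6 -2.533 w 0.0461 F [0.3 0.5 0. ] T [ 0.14 -0.15 -0.02]
r 0.3313 ang 111.94 xang 111.35 y [-0.0045  0.0034 -1.    ]
Ftool [ 0.31 -0.03 -0.46]
```

View pics/t14.png

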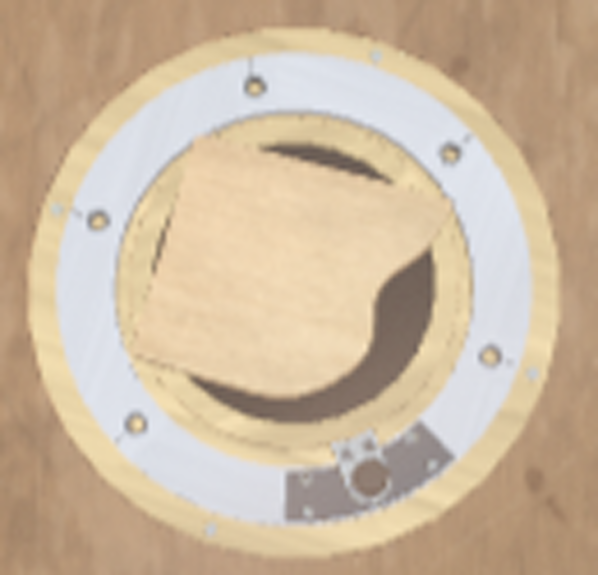

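View pics/t14r.png

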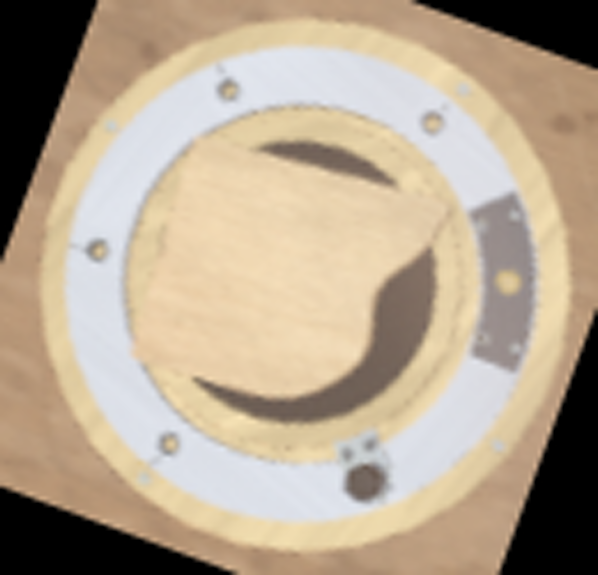

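View pics/side14.png

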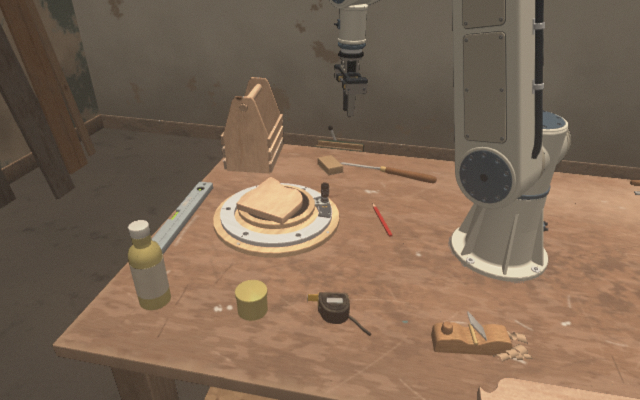

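The board corners match the rotated start picture at (195,138), (450,205) and (135,350). The knob covers the bush at (370,478), and the tin, block and tape are where they were. I'm handing the job in.

```bash
python3 -c "
from cell import *
print(job_done())"
```

```text
the job is handed in; nothing more can be done
None
```

The table is turned to its next station: the index pin sits home in the stop plate's brass-bushed hole, and I handed the job in at about 14 s with the gripper clear.

- **What I did:** I gripped the knob, lifted the pin about 16 mm (12 N spring pull) and swung the table about 65° counter-clockwise. I then set the pin gently on the plate, loosened the grip and nudged it round with 3–4 N. The side force then fell to about 0, which is when the pin dropped in.
- **Pin and hole:** In the side view the knob matches the height expected with the pin fully home, not 13 mm up on the plate. From above it covers the bush, about 69.7° from the start hole. I did not push sideways against the seated pin to test it.
- **Board and bystanders:** The board matches the start picture turned by the same 69.7°, so it rode along without visible shift. By eye, the tin, block and tape measure have not moved.
- **One disagreement:** In the side camera the fingertips looked about 27 mm higher than the reported tool position. I therefore gripped 14 mm lower than first planned, at a height that was safe either way, and the grip held.

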